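# Start the self-timer, raise the photo mast and hold it for the shot

### The arm

A 7-joint arm with a two-finger parallel gripper is mounted at the origin on a cart in front of the work surface, level with it; the furniture and walls round the work are solid. World frame = base frame: x ahead of the robot, y to its left, z up, the work surface at z = 0. Lengths are in m, angles in rad, forces in N, time in s.
With the tool pointing down it reaches from about 0.4 to 0.85 m from the base axis. Payload 10.4 kg.
Tool frame: the origin (TCP) lies between the finger pads, 19 mm behind the fingertips; this is the grasp point; z points along the fingers, y is the direction in which the jaws open and shut (so a half turn about z gives the same grasp; the last joint's range is limited). The gripper opens to 85 mm and grips with 20 to 120 N. Pads are 22 mm wide; open, the fingers measure 114 mm over their backs; the gripper's body (76 mm by 85 mm) begins 54 mm behind the grasp point. The pads swing forward as they close: fully open they stand 13 mm farther back than shut.
Start: joints at [-0.023, 0.332, -0.065, 1.46, 0.022, 1.35, -0.088], TCP at [0.625, 0, 0.25] pointing down, gripper open.
Joint ranges: [-2.6, 2.6], [-0.5, 2.12], [-1.47, 1.34], [0.16, 2.42], [-1.27, 4.41], [0.06, 2.06], [-2.6, 2.6]. Speed limits (rad/s): [2.22, 2.22, 2.79, 2.79, 3.14, 3.14, 3.14].

### API

Orientations are given as a 3x3 rotation matrix whose columns are the frame's x, y, z axes.
In Python, from bench import manip gives the robot as it stands.
- The arm moves only by the shell command python3 -m pendant 'ROWS' [OPENING] [FORCE]. ROWS is text: rows parted by semicolons, each of 6 numbers parted by spaces: the shift along the tool's x, y, z normalised to -1 to 1, where 1 is 2.5 cm, then the turn, a rotation vector about the tool's x, y, z normalised to -1 to 1, where 1 is 4 degrees. A call has 1 to 8 rows; each row shifts and turns the commanded pose from where the row before left it, along the tool's axes as they then stand; what a row does not reach is not made up. A row lasts 1/12 s, in which the tool goes at most 41.7 mm and 7.16 degrees, less where a joint would pass 70% of its speed; a pose out of reach is approached as far as the arm can. A call with a number of a shift or a turn outside -1 to 1 is refused whole. A call with a gripper value outside its range is refused whole. OPENING is the closure, from -1 (fully open) to 1 (shut), set as the call begins (- or left out, the last holds). The fingers move at their own pace and stop on an object; FORCE is the grip in N (left out, the last holds). Time passes only in rows, so rows that do not move let the fingers close. It gives the time, the measured TCP pose, the force and the opening at its end, in the units of the state.
- manip.sense(): the state, without advancing time (a new reading comes with each control period).
- manip.get_image(name): name is "scene" or "side" or "wrist"; returns the picture (384x512x3 uint8, red, green, blue); there is no depth.
- manip.camera_params(name): a dict with "vfov" (degrees; the focal length in pixels is half the picture's height over the tangent of half this angle, whatever the lens; pixels are square), "cx", "cy" (the principal point, pixels), "k1" (the pictures are not rectified: a ray, as slopes to the right and down, at radius r is drawn at 1 + k1 r^2 times it, then the intrinsics apply), "extrinsics" (4x4, takes a point from world to camera coordinates). Camera axes: x right, y up, looking along -z (the intrinsics and any distortion apply to the point x, -y, -z); pixel columns grow to the right and rows downward; lengths in m; the calibration is good to about 2 mm. A picture is of the moment at which its call begins: read the wrist's pose just before it. camera_params takes no time and is no camera call; for the wrist camera it gives the pose at the moment of the call.
- manip.hand_in(): hands the job in, once; it reports no verdict.
Trained networks look in the newest picture that a camera, given by its name, has taken for a name from the list of things; names that differ only in an ending like _2 or _b are one class to them, and where a whole thing is asked for, a point or a joint stands for the part that bears it (a point fixed in the world has none). Each returns a list of dicts, best first, with "conf" (0 to 1); they miss things now and then, are a little off and sometimes report something else, mostly with a low value. They report only what shows in the picture. A call takes as long as a camera call.
- manip.boxes_of(camera, thing): "xy" ([column, row] in pixels, amid what is visible of it).
- manip.mark_of(camera, thing): "xy" ([column, row] in pixels: a listed point, or the origin of a listed thing).
The state is a dict: "t": time; "joints": joint angles; "dq": joint speeds; "joint_efforts": joint torques, N m; "position": TCP position; "tool_rot": TCP orientation; "force": force on the tool from outside, world axes, zero at the start; "moment": the same for the moment, N m; "grip_width": finger opening in m.
Only numpy, scipy, OpenCV 4.12 (cv2) and the standard library are available. Lean on these libraries where they do the work, as an engineer would, in place of code of your own. Each camera call takes 0.05 s, during which the arm holds its last target. There are 200 camera calls.

### The job

Take an overhead photo of the green printed vase: with the camera mast still pushed down, press the green self-timer button fully down and let it come up again. Then squeeze in the orange release button on the side of the mast's grip block, pull the telescoping mast straight up past its first stop to its second stop, fully extended, and finish while still holding it up there by the grip block. Leave the vase and the other things around where they are.

Things in the scene. Friction and masses are not known exactly. Their poses are not given: they have to be found in the camera images.
- photo_mast: Telescoping camera mast, fixed to the surface. Origin: centre of its foot's underside (round grey foot, 100 mm across, 16 mm high); z up, x towards the camera on the head, y towards the side with the orange button. A white tube 27 mm across with a black collar 35 mm across reaches up to 112 mm; the grey grip block starts 120 mm up when the mast is down.
- grip_head: Grey grip block on the mast, 30 x 30 x 44 mm, from 120 to 164 mm above this origin (on the mast's axis, at the foot's underside while the mast is down; rises with the head). Axes as photo_mast. A small camera hangs on an arm at +x, more than 30 mm from the axis, lower than the block's top. Head and camera weigh about 0.26 kg and sink when let go.
- head_grip (a point): Centre of the grip block, on the mast's axis, 142 mm above the foot's underside when the mast is down; axes as photo_mast. Grip here from above, fingers closing along this y axis: one finger pushes the orange button in, the other bears on the far face.
- mast_release (a joint): Orange release button, 14 mm wide, 22 mm high, on the grip block's +y face, centre 3 mm above head_grip, 6 mm proud of the face (21 mm from the axis). Value in m: 0 out, 0.005 fully pressed in (towards -y), about 6 N; springs back. While out, a catch locks the mast down (about 1 mm play); pressed in 4 mm the catch is free. The catch acts only at the bottom.
- mast_head (a joint): How far the head tube is drawn out of the middle tube, m: 0 down, 0.06 fully out. It moves first, lifting needs about 3 N; reaching 0.06 is the first stop.
- mast_mid (a joint): How far the middle tube is drawn out of the outer tube, m: 0 down, 0.06 fully out. Stiffer: it moves after the first stop, with about 8 to 9 N of pull in all, and stays where it is left. Both at 0.06 (head 120 mm up) is the second stop, a hard end.
- timer_box: Self-timer: black box, 66 x 86 mm and 26 mm high, with a grey top, fixed to the surface; origin: centre of its underside, z up. The green button stands in a round housing in the middle of its top.
- timer_button_top (a point): Centre of the top of the green self-timer button (28 mm across).
- timer_button (a joint): Green self-timer button, m: 0 up, 0.006 fully down, about 5 N; springs back.
- vase: Green printed vase, 44 mm across, 70 mm high, standing loose in front of the camera, about 100 mm from the mast's axis; origin: centre of its underside.
- tape_roll: Roll of masking tape lying flat, 96 mm across, 25 mm high; origin: centre of its underside.
- screwdriver: Yellow-handled screwdriver lying flat, 163 mm long along its y, 22 mm high; origin: centre of its underside.
- sanding_block: Reddish-brown sanding block, 48 x 68 x 24 mm; origin: centre of its underside.

How it is judged:
On the way, in this order (a step that is already met when the one before it is completed fails the run):
1. the self-timer button is fully down while the mast is still down (value of joint timer_button above 0.005 m and value of joint each of mast_head, mast_mid below 0.005 m), for 0.05 s.
2. the self-timer button is up again (value of joint timer_button below 0.0015 m and value of joint mast_head below 0.005 m), for 0.1 s.
3. the orange release button is squeezed in with the mast still down (value of joint mast_release above 0.0037 m and value of joint mast_head below 0.008 m), for 0.05 s.
4. the head has come up to the first stop (value of joint mast_head above 0.056 m), for 0.05 s.
At the end, for the whole second after the job is handed in: Both mast tubes are drawn out to within 4 mm of their ends (the second stop) and still, the fingers hold the grip block with more than 4 N, the TCP within 40 mm of its centre; the self-timer button is up; the vase stands upright within 15 mm of its place (value of joint each of mast_head, mast_mid above 0.056 m and contact force between the fingers and grip_head above 4 N and distance between the grasp point and head_grip below 0.04 m and value of joint timer_button below 0.0015 m and linear speed of grip_head below 0.02 m/s and distance of vase from where it was at the start of the episode below 0.015 m and angle between vase's own z axis and vertical below 0.2 rad); the arm keeps its last pose, push and grip.
It fails at once if the vase is shoved more than 15 mm or knocked over (distance of vase from where it was at the start of the episode above 0.015 m or angle between vase's own z axis and vertical above 0.4 rad).
It fails at once if the tape, screwdriver or sanding block is shoved more than 15 mm (distance of any of tape_roll, screwdriver, sanding_block from where it was at the start of the episode above 0.015 m).
It also fails if it takes over 48 s, if anything falls off the work surface, if the arm or the gripper's body presses on something with over 40 N, if the wrist force passes 120 N, or if a joint passes its speed limit or range.

## Working session

There is one attempt and no reset: what is moved stays moved. The work goes in short steps, Python scripts to look and compute and a shell command to move; the robot and the scene stay as the last step left them, time stands still between calls to the robot, and variables do not carry over. Pictures are saved under pics/ and viewed, about 8 in all and at most 12, crops included, and the job is handed in when it is done.

```bash
mkdir -p pics; cat > h.py <<'E'
import numpy as np, cv2
from scipy.optimize import least_squares
from bench import manip
def proj(p,P):
    E=np.array(p["extrinsics"]);q=E[:3,:3]@P+E[:3,3]
    f=192/np.tan(np.radians(p["vfov"])/2);s=np.array([q[0],-q[1]])/-q[2]
    s=s*(1+p["k1"]*(s@s));return np.array([p["cx"],p["cy"]])+f*s
def tri(obs):
    r=least_squares(lambda P:np.concatenate([proj(p,P)-uv for p,uv in obs]),[.6,0,.05]);return r.x,np.abs(r.fun).max()
def atz(p,uv,z):
    return least_squares(lambda X:proj(p,np.array([X[0],X[1],z]))-uv,[.6,0]).x
E
cat > m1.py <<'E'
from h import *
cs=["scene","side","wrist"];ps={c:manip.camera_params(c) for c in cs}
ims=[manip.get_image(c) for c in cs]
for c,i in zip(cs,ims): cv2.imwrite(f"pics/{c}1.png",i[:,:,::-1])
for t,z in [("photo_mast",0),("head_grip",.142),("mast_release",.145),("grip_head",None),("timer_button_top",.04),("timer_box",0),("vase",0),("tape_roll",0),("screwdriver",0),("sanding_block",0)]:
    obs=[]
    for c in cs:
        d=manip.mark_of(c,t)
        if d:
            u=np.array(d[0]["xy"]);print(t,c,u.round(0),round(d[0]["conf"],2),atz(ps[c],u,z or 0).round(3) if z is not None else "")
            if d[0]["conf"]>.4: obs.append((ps[c],u))
    if len(obs)>1: X,e=tri(obs);print("  tri",X.round(4),round(e,1))
print(manip.sense()["t"],manip.sense()["tool_rot"])
E
python3 m1.py; python3 -c "
import cv2,numpy as np
cv2.imwrite('pics/c1.png',np.hstack([cv2.resize(cv2.imread(f'pics/{c}1.png'),(400,300)) for c in ['scene','side']]))"
```

```text
photo_mast scene [297. 206.] 0.93 [0.543 0.082]
photo_mast side [209. 220.] 0.63 [0.515 0.071]
photo_mast wrist [176. 124.] 0.57 [0.523 0.061]
  tri [0.5235 0.0619 0.0023] 3.7
head_grip scene [296. 164.] 0.74 [0.526 0.076]
head_grip side [203. 168.] 0.9 [0.527 0.067]
head_grip wrist [130. 126.] 0.84 [0.524 0.061]
  tri [0.5245 0.0617 0.1434] 2.3Traceback (most recent call last):
  File "m1.py", line 8, in <module>
    d=manip.mark_of(c,t)
ValueError: it knows: grip_head, head_grip, photo_mast, sanding_block, screwdriver, tape_roll, timer_box, timer_button_top, vase
```

View pics/scene1.png

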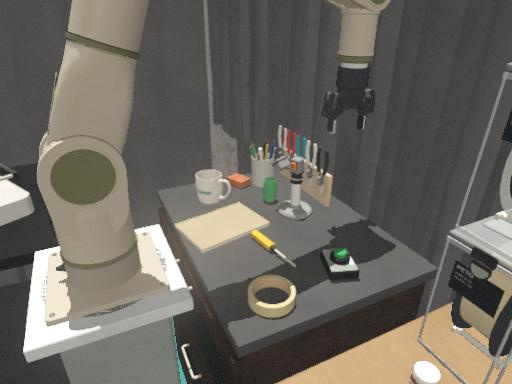

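View pics/side1.png

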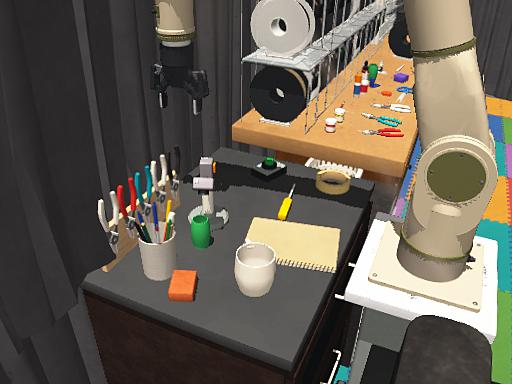

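The scene view shows the mast at about (296,190), the vase at (270,190), and the timer at (341,258). The side view shows the orange button on the head at (213,167), facing right, with the vase at (201,230).

```bash
sed -i 's/("mast_release",.145),//' m1.py; cat >> m1.py <<'E'
# orange blobs
for c,i in zip(cs,ims):
    h=cv2.cvtColor(i,cv2.COLOR_RGB2HSV);m=cv2.inRange(h,(5,150,110),(18,255,255))
    n,l,s,ce=cv2.connectedComponentsWithStats(m)
    print(c,[(ce[k].round(1).tolist(),int(s[k,4])) for k in range(1,n) if s[k,4]>8])
    h2=cv2.inRange(h,(50,120,40),(80,255,255));n,l,s,ce=cv2.connectedComponentsWithStats(h2)
    print(' green',[(ce[k].round(1).tolist(),int(s[k,4])) for k in range(1,n) if s[k,4]>30])
    print(' axis+x,+y px of world at head',*(proj(ps[c],np.array(q)).round(0) for q in [(.524,.062,.145),(.574,.062,.145),(.524,.112,.145)]))
E
python3 m1.py
```

```text
photo_mast scene [296. 207.] 0.86 [0.537 0.079]
photo_mast side [208. 222.] 0.98 [0.512 0.079]
photo_mast wrist [177. 124.] 0.91 [0.524 0.06 ]
  tri [ 0.5234  0.0622 -0.0025] 4.3
head_grip scene [296. 160.] 0.75 [0.537 0.096]
head_grip side [204. 165.] 0.61 [0.531 0.056]
head_grip wrist [129. 126.] 0.83 [0.523 0.061]
  tri [0.5262 0.062  0.1492] 3.1
timer_button_top scene [339. 252.] 0.43 [ 0.475 -0.202]
timer_button_top side [267. 162.] 0.63 [ 0.476 -0.2  ]
  tri [ 0.4764 -0.201   0.0389] 0.1
timer_box scene [336. 265.] 0.88 [ 0.478 -0.197]
timer_box side [265. 170.] 0.87 [ 0.492 -0.22 ]
timer_box wrist [160. 300.] 0.66 [ 0.477 -0.208]
  tri [ 0.4793 -0.202   0.0066] 2.2
vase scene [268. 199.] 0.76 [0.487 0.16 ]
vase side [200. 244.] 0.9 [0.488 0.161]
vase wrist [142.  44.] 0.94 [0.488 0.155]
  tri [ 0.4881  0.1559 -0.002 ] 1.2
tape_roll scene [271. 301.] 0.71 [ 0.289 -0.232]
tape_roll side [329. 186.] 0.67 [ 0.295 -0.22 ]
  tri [ 0.2939 -0.2267 -0.0056] 1.0
screwdriver scene [276. 251.] 0.75 [ 0.378 -0.088]
screwdriver wrist [ 75. 231.] 0.62 [ 0.364 -0.09 ]
  tri [ 0.3701 -0.0889  
[... 1113 characters left out ...]
9.7], 53), ([240.7, 140.3], 11), ([283.4, 143.4], 45), ([253.5, 142.8], 24), ([296.6, 145.2], 65), ([313.6, 145.8], 20), ([271.9, 147.4], 14), ([305.1, 149.3], 31), ([322.8, 148.9], 9), ([333.0, 159.1], 179), ([343.7, 153.2], 51), ([332.9, 155.4], 13), ([213.8, 169.3], 17), ([497.7, 206.5], 510), ([506.6, 182.7], 28), ([410.5, 189.2], 35), ([507.2, 191.2], 9), ([165.9, 227.7], 16), ([182.0, 285.3], 747)]
 green [([372.6, 70.5], 119), ([268.9, 161.2], 63), ([200.2, 231.5], 549), ([168.3, 229.6], 54), ([146.1, 233.7], 38)]
 axis+x,+y px of world at head [205. 166.] [187. 161.] [194. 176.]
wrist []
 green [([130.0, 31.9], 1691)]
 axis+x,+y px of world at head [128. 125.] [190. 125.] [120.  56.]
```

View pics/wrist1.png

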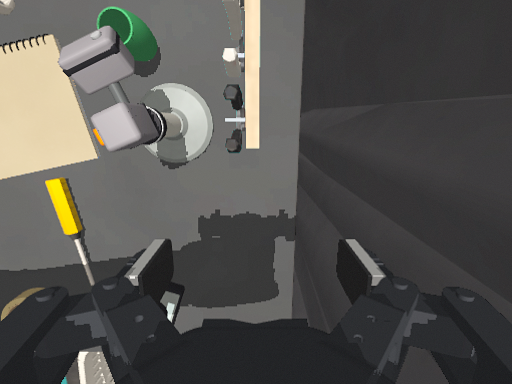

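The wrist view shows the grip block at (118,127), its camera at (98,60) and the orange button at (98,136). That puts mast +x about 111° from world x, and the vase direction agrees. I'll press the timer first.

```bash
python3 -m pendant '-1 -0.74 0 0 0 0;-1 -0.74 0 0 0 0;-1 -0.74 0 0 0 0;-1 -0.74 0 0 0 0;-1 -0.74 0 0 0 0;-1 -0.74 0 0 0 0;-1 -0.74 0 0 0 0;-1 -0.74 0 0 0 0' 1 20
python3 -m pendant '0 0 1 0 0 0;0 0 1 0 0 0;0 0 1 0 0 0;0 0 1 0 0 0;0 0 1 0 0 0;0 0 1 0 0 0;0 0 0 0 0 0;0 0 0 0 0 0'
python3 - <<'E'
from h import *
p=manip.camera_params("side");i=manip.get_image("side");j=manip.get_image("scene")
cv2.imwrite("pics/t2.png",np.hstack([cv2.resize(i[90:230,190:330],(400,400),interpolation=2),cv2.resize(j[170:310,270:410],(400,400),interpolation=2)])[:,:,::-1])
for c in ("scene","side"):print(manip.mark_of(c,"timer_button_top")[:1])
C=np.array(manip.camera_params("wrist")["extrinsics"]);print(-C[:3,:3].T@C[:3,3],manip.sense()["position"])
E
```

```text
t: 2.62
position: [0.476, -0.2011, 0.2502]
tool_rot: [[-0.0, 1.0, 0.001], [1.0, 0.0, -0.0], [-0.0, 0.001, -1.0]]
force: [-0.5, -0.6, 0.2]
grip_width: 0.0
t: 3.28
position: [0.4764, -0.1998, 0.0997]
tool_rot: [[0.0, 1.0, -0.002], [1.0, -0.0, 0.001], [0.001, -0.002, -1.0]]
force: [0.4, 0.5, 0.4]
grip_width: -0.0002
[{'xy': [341.0, 252.0], 'conf': 0.43}]
[{'xy': [268.3, 158.3], 'conf': 0.37}]
[ 0.478314   -0.13424266  0.22518644] [ 0.47810074 -0.2003165   0.10182743]
```

View pics/t2.png

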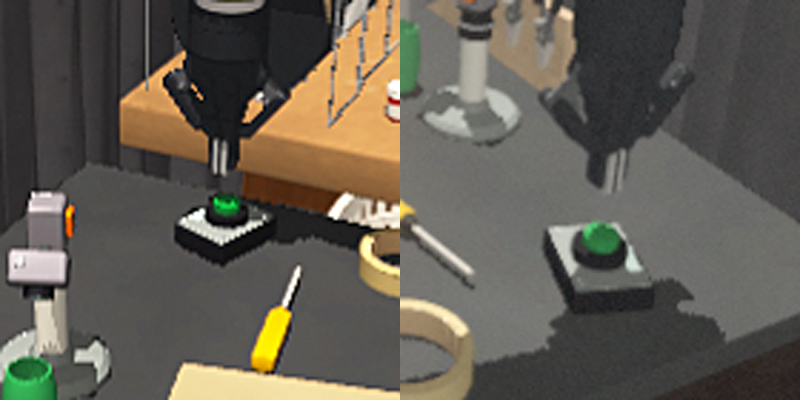

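In both crops the closed fingers hang straight above the green button. I'll go down in steps.

```bash
python3 -m pendant '0 0 0.6 0 0 0;0 0 0.6 0 0 0;0 0 0.2 0 0 0;0 0 0 0 0 0;0 0 0 0 0 0'
python3 -m pendant '0 0 0.1 0 0 0;0 0 0.1 0 0 0;0 0 0 0 0 0;0 0 0 0 0 0'
python3 -m pendant '0 0 0.1 0 0 0;0 0 0.1 0 0 0;0 0 0 0 0 0;0 0 0 0 0 0'
```

```text
t: 3.9
position: [0.4774, -0.2001, 0.066]
tool_rot: [[0.0, 1.0, 0.001], [1.0, -0.0, -0.0], [-0.0, 0.001, -1.0]]
force: [-0.9, 0.2, 1.3]
grip_width: 0.0
t: 4.23
position: [0.4777, -0.2002, 0.0606]
tool_rot: [[0.0, 1.0, 0.002], [1.0, -0.0, -0.0], [-0.0, 0.002, -1.0]]
force: [1.0, -0.4, 5.0]
grip_width: 0.0002
t: 4.57
position: [0.4782, -0.2003, 0.0593]
tool_rot: [[0.0, 1.0, 0.002], [1.0, -0.0, -0.0], [-0.0, 0.002, -1.0]]
force: [-18.4, 8.1, 52.4]
grip_width: -0.0002
```

```bash
python3 - <<'E'
from h import *
i=manip.get_image("side");j=manip.get_image("scene")
cv2.imwrite("pics/t3.png",np.hstack([cv2.resize(i[130:190,240:300],(400,400),interpolation=2),cv2.resize(j[220:290,305:375],(400,400),interpolation=2)])[:,:,::-1])
print(tri([(manip.camera_params("scene"),np.array([341.,252])),(manip.camera_params("side"),np.array([268.3,158.3]))]))
s=manip.sense();print(s["force"],s["position"])
E
```

```text
(array([ 0.47600344, -0.20927669,  0.04594129]), np.float64(0.42861344015082636))
[-17.97564387   7.02377494  51.89763721] [ 0.4782158  -0.20030077  0.05935393]
```

View pics/t3.png

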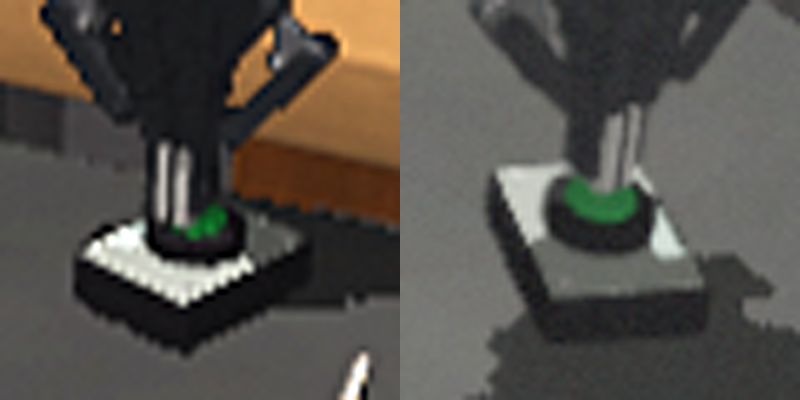

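The crops show the fingertips sitting off-centre. They touch the back rim of the housing at crop (190,220) on the left and (605,190) on the right. I'll work out the offset.

```bash
python3 - <<'E'
from h import *
ps={c:manip.camera_params(c) for c in("scene","side")}
for c,o,k in(("scene",(305,220),400/70),("side",(240,130),400/60)):
    E=np.array(ps[c]["extrinsics"]);print(c,"cam",(-E[:3,:3].T@E[:3,3]).round(2))
    for q in[(0,0,0),(.011,0,0),(-.011,0,0),(0,.011,0),(0,-.011,0)]:
        print(q,((proj(ps[c],np.array([.4782,-.2003,.0403])+q)-o)*k).round(0)+(400 if c=="scene" else 0)*np.array([1,0]))
print(tri([(ps["scene"],np.array([340.2,255.])),(ps["side"],np.array([269.4,163.3]))]))
for c,u in(("scene",(339.8,253.)),("side",(268.9,161.2))):print(atz(ps[c],np.array(u),.040),atz(ps[c],np.array(u),.044))
for n in("scene","side"):
    manip.get_image(n)
    print(n,[(d["xy"],d["conf"]) for d in manip.mark_of(n,"timer_box")[:1]],[(d["xy"],d["conf"]) for d in manip.mark_of(n,"timer_button_top")[:1]])
E
```

```text
scene cam [ 0.02 -0.71  0.52]
(0, 0, 0) [596. 179.]
(0.011, 0, 0) [619. 172.]
(-0.011, 0, 0) [573. 186.]
(0, 0.011, 0) [579. 164.]
(0, -0.011, 0) [614. 194.]
side cam [0.05 0.87 0.66]
(0, 0, 0) [178. 211.]
(0.011, 0, 0) [154. 206.]
(-0.011, 0, 0) [202. 217.]
(0, 0.011, 0) [167. 222.]
(0, -0.011, 0) [188. 200.]
(array([ 0.47442357, -0.20739881,  0.03482125]), np.float64(0.7235521681391504))
[ 0.47561009 -0.20543867] [ 0.47182247 -0.20967052]
[ 0.4737452  -0.20621657] [ 0.47098419 -0.19929479]
scene [([295.4, 162.2], 0.59)] [([341.0, 254.4], 0.53)]
side [([266.4, 174.8], 0.93)] [([266.7, 161.1], 0.47)]
```

```bash
python3 -m pendant '0 0 -0.6 0 0 0;0 0 0 0 0 0;-0.24 -0.14 0 0 0 0;0 0 0 0 0 0;0 0 0 0 0 0'
python3 -m pendant '0 0 0.2 0 0 0;0 0 0.1 0 0 0;0 0 0 0 0 0;0 0 0 0 0 0'
python3 -m pendant '0 0 0.1 0 0 0;0 0 0 0 0 0;0 0 0 0 0 0'
python3 -m pendant '0 0 0.1 0 0 0;0 0 0 0 0 0;0 0 0 0 0 0'
python3 -m pendant '0 0 0.1 0 0 0;0 0 0 0 0 0;0 0 0 0 0 0'
```

```text
t: 5.38
position: [0.4726, -0.2064, 0.0693]
tool_rot: [[0.001, 1.0, -0.001], [1.0, -0.001, 0.0], [0.0, -0.001, -1.0]]
force: [0.2, 0.1, 0.1]
grip_width: -0.0002
t: 5.72
position: [0.4735, -0.2061, 0.0623]
tool_rot: [[0.0, 1.0, -0.0], [1.0, -0.0, -0.0], [-0.0, -0.0, -1.0]]
force: [-1.2, 0.1, 2.9]
grip_width: -0.0003
t: 5.97
position: [0.4735, -0.2061, 0.0603]
tool_rot: [[0.0, 1.0, 0.0], [1.0, -0.0, -0.0], [-0.0, 0.0, -1.0]]
force: [-2.2, -0.6, 8.0]
grip_width: -0.0
t: 6.22
position: [0.4738, -0.2062, 0.0598]
tool_rot: [[0.0, 1.0, 0.001], [1.0, -0.0, 0.0], [0.0, 0.001, -1.0]]
force: [-13.0, 2.7, 33.4]
grip_width: -0.0002
t: 6.47
position: [0.474, -0.2062, 0.0593]
tool_rot: [[0.001, 1.0, 0.001], [1.0, -0.001, 0.0], [0.0, 0.001, -1.0]]
force: [-22.5, 7.3, 59.3]
grip_width: -0.0001
```

```bash
python3 - <<'E'
from h import *
i=manip.get_image("side");j=manip.get_image("scene")
cv2.imwrite("pics/t4.png",np.hstack([cv2.resize(i[130:190,240:300],(400,400),interpolation=2),cv2.resize(j[220:290,305:375],(400,400),interpolation=2)])[:,:,::-1])
E
```

```text
(no output)
```

View pics/t4.png

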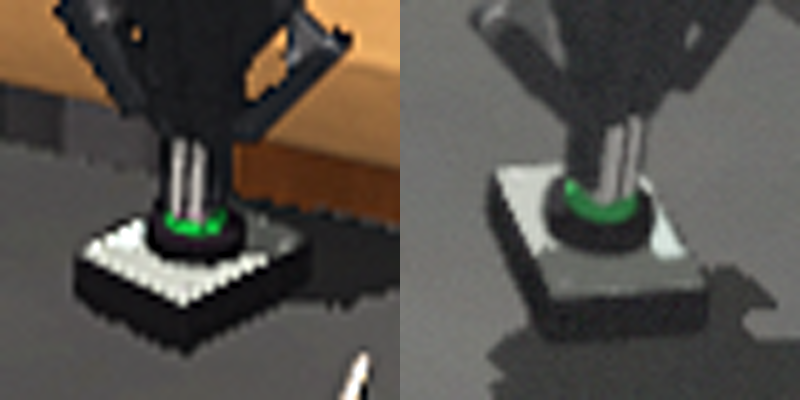

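Now the green shows evenly round the fingertips in both crops, so the button is bottomed. I'll lift while reading the force, then move to look at the mast.

```bash
python3 -m pendant '0 0 -0.28 0 0 0;0 0 0 0 0 0;0 0 0 0 0 0'
python3 -m pendant '0 0 -0.1 0 0 0;0 0 0 0 0 0;0 0 0 0 0 0'
python3 -m pendant '0 0 -1 0 0 0;0 0 -1 0 0 0;0 0 -1 0 0 0;0 0 -1 0 0 0;0 0 -1 0 0 0;0 0 -1 0 0 0;0 0 -1 0 0 0;0 0 -1 0 0 0' -0.4
python3 -m pendant '1 0.25 0 0 0 0;1 0.25 0 0 0 0;1 0.25 0 0 0 0;1 0.25 0 0 0 0;1 0.25 0 0 0 0;1 0.25 0 0 0 0;0 0 0 0 0 0;0 0 0 0 0 0'
python3 - <<'E'
from h import *
s=manip.sense();p=manip.camera_params("wrist");i=manip.get_image("wrist");cv2.imwrite("pics/w5.png",i[:,:,::-1])
print(s["position"],s["grip_width"])
for t,z in(("head_grip",.142),("photo_mast",0),("vase",0),("timer_button_top",.04)):
    for d in manip.mark_of("wrist",t)[:2]:print(t,d,atz(p,np.array(d["xy"]),z).round(4))
m=cv2.inRange(cv2.cvtColor(i,cv2.COLOR_RGB2HSV),(5,150,110),(18,255,255))
n,l,st,ce=cv2.connectedComponentsWithStats(m)
for k in range(1,n):
    if st[k,4]>15:print("orange",ce[k],st[k],atz(p,ce[k],.150))
E
```

```text
t: 6.82
position: [0.4742, -0.2062, 0.0626]
tool_rot: [[-0.0, 1.0, 0.002], [1.0, 0.0, -0.001], [-0.001, 0.002, -1.0]]
force: [1.1, -1.6, 3.3]
grip_width: -0.0
t: 7.07
position: [0.4736, -0.2059, 0.0644]
tool_rot: [[-0.0, 1.0, 0.0], [1.0, 0.0, 0.0], [0.0, 0.0, -1.0]]
force: [2.1, -0.2, 1.9]
grip_width: 0.0001
t: 7.73
position: [0.4729, -0.2055, 0.2649]
tool_rot: [[-0.0, 1.0, -0.002], [1.0, 0.0, 0.001], [0.001, -0.002, -1.0]]
force: [0.0, -0.0, -0.6]
grip_width: 0.0601
t: 8.4
position: [0.5107, -0.0544, 0.2636]
tool_rot: [[-0.003, 1.0, -0.002], [1.0, 0.003, 0.0], [0.0, -0.002, -1.0]]
force: [-0.4, -0.9, -0.9]
grip_width: 0.0598
[ 0.51069902 -0.05442546  0.26359287] 0.05982228513089507
head_grip {'xy': [266.0, 54.4], 'conf': 0.78} [0.5201 0.0624]
photo_mast {'xy': [264.9, 82.3], 'conf': 0.63} [0.5242 0.0588]
timer_button_top {'xy': [228.5, 281.7], 'conf': 0.62} [ 0.474 -0.212]
orange [247.97402597  67.20779221] [242  54  12  23  77] [0.50564843 0.05156059]
```

View pics/w5.png

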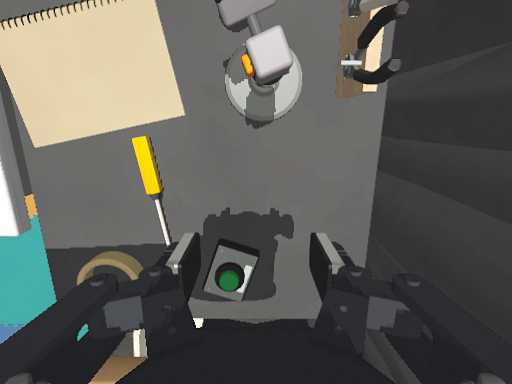

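The view shows the block top at (270,52), the orange button at (248,67), and rack handles from (345,60) to (400,70). Mast yaw is still uncertain (111 to 120°), so I'll look from straight above the block.

```bash
python3 -m pendant '1 0.25 0 0 0 0;0.9 0.25 0 0 0 0;0 0 0 0 0 0;0 0 0 0 0 0;0 0 0 0 0 0'
python3 - <<'E'
from h import *
s=manip.sense();p=manip.camera_params("wrist");i=manip.get_image("wrist")
print(s["position"],s["grip_width"],proj(p,np.array([.524,.062,.164])))
for t,z in(("head_grip",.142),("photo_mast",0),("vase",0)):
    for d in manip.mark_of("wrist",t)[:1]:print(t,d,atz(p,np.array(d["xy"]),z).round(4))
m=cv2.inRange(cv2.cvtColor(i,cv2.COLOR_RGB2HSV),(5,150,110),(18,255,255))
n,l,st,ce=cv2.connectedComponentsWithStats(m)
for k in range(1,n):
    if st[k,4]>15:print("orange",ce[k],st[k],atz(p,ce[k],.150))
for z in(.1,.15,.2):print("col400row100 at z",z,atz(p,np.array([400,100.]),z))
cv2.imwrite("pics/w6raw.png",i[:,:,::-1])
cv2.imwrite("pics/w6.png",cv2.resize(i[0:220,180:440],(780,660),interpolation=2)[:600,:,::-1])
E
```

```text
t: 9.07
position: [0.5234, -0.0096, 0.2644]
tool_rot: [[0.001, 1.0, -0.0], [1.0, -0.001, -0.0], [-0.0, -0.0, -1.0]]
force: [0.1, -0.5, -0.8]
grip_width: 0.0601
[ 0.52336206 -0.00961541  0.26444518] 0.060121601831006795 [254.41438279 112.10647467]
head_grip {'xy': [253.6, 113.7], 'conf': 0.78} [0.5233 0.0612]
photo_mast {'xy': [251.4, 114.5], 'conf': 0.66} [0.5199 0.063 ]
vase {'xy': [226.0, 38.0], 'conf': 0.72} [0.4884 0.1554]
orange [230.93103448 124.55172414] [226 115  11  17  29] [0.50432947 0.05242677]
col400row100 at z 0.1 [0.6679633 0.0746647]
col400row100 at z 0.15 [0.64295714 0.07149691]
col400row100 at z 0.2 [0.61795097 0.06832911]
```

View pics/w6.png

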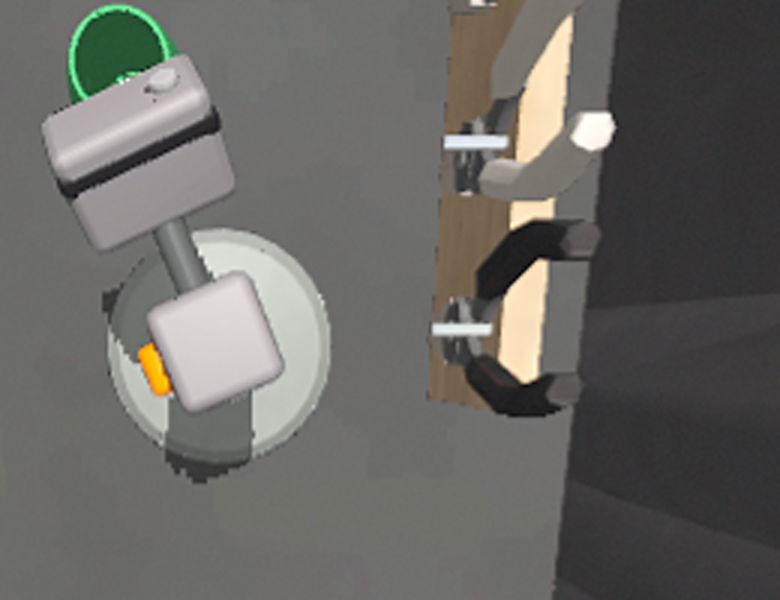

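Block top corners are at crop (150,308), (245,272), (283,368) and (192,412). That gives a yaw of about 22° and a centre of about (0.523, 0.061). By parallax the rack handles are about 0.16 m high at x > 0.59, so they are clear. I'll align above the block.

```bash
python3 -m pendant '0.95 0 0 0 0 0;0.95 0 0 0 0 0;0.94 0 0 0 0 0;0 0 0 0 0 0;0 0 0 0 0 0'
python3 -m pendant '0 0 0 0 0 -0.92;0 0 0 0 0 -0.92;0 0 0 0 0 -0.92;0 0 0 0 0 -0.92;0 0 0 0 0 -0.91;0 0 0 0 0 -0.91;0 0 0 0 0 0;0 0 0 0 0 0'
```

```text
t: 9.68
position: [0.5234, 0.0633, 0.2645]
tool_rot: [[-0.002, 1.0, 0.0], [1.0, 0.002, 0.0], [0.0, 0.0, -1.0]]
force: [0.3, -0.6, -0.2]
grip_width: 0.0596
t: 10.35
position: [0.5236, 0.0612, 0.2645]
tool_rot: [[-0.371, 0.929, 0.0], [0.929, 0.371, -0.0], [-0.0, -0.0, -1.0]]
force: [-0.4, 0.5, -0.3]
grip_width: 0.0599
```

```bash
python3 -m pendant '0 0 0.9 0 0 0;0 0 0.9 0 0 0;0 0 0.6 0 0 0;0 0 0 0 0 0;0 0 0 0 0 0'
python3 -m pendant '0 0 0.6 0 0 0;0 0 0.6 0 0 0;0 0 0.6 0 0 0;0 0 0.6 0 0 0;0 0 0 0 0 0;0 0 0 0 0 0'
python3 - <<'E'
from h import *
i=manip.get_image("side");j=manip.get_image("scene")
cv2.imwrite("pics/g7.png",np.hstack([cv2.resize(i[110:220,150:260],(400,400),interpolation=2),cv2.resize(j[105:215,240:350],(400,400),interpolation=2)])[:,:,::-1])
E
```

```text
t: 10.77
position: [0.5233, 0.062, 0.2044]
tool_rot: [[-0.373, 0.928, -0.001], [0.928, 0.373, -0.0], [0.0, -0.001, -1.0]]
force: [0.1, -0.0, 0.6]
grip_width: 0.0598
t: 11.27
position: [0.5239, 0.0624, 0.1455]
tool_rot: [[-0.374, 0.928, 0.0], [0.928, 0.374, 0.0], [-0.0, 0.0, -1.0]]
force: [-0.2, 0.4, 0.4]
grip_width: 0.0598
```

View pics/g7.png

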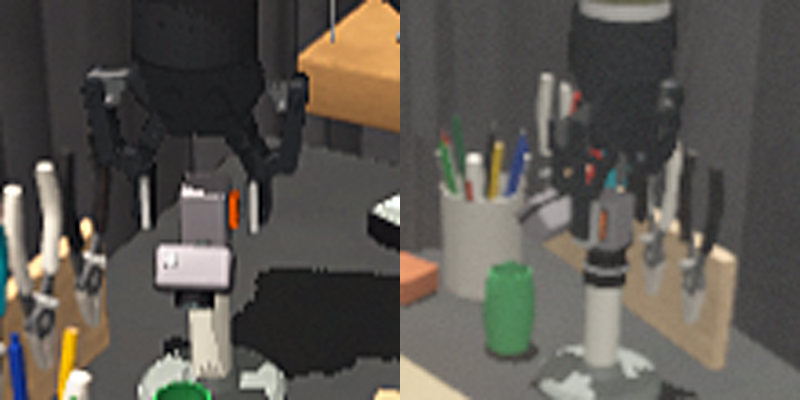

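The fingers straddle the block at the right height. In the side crop they are at columns 147 and 254, with the block at 183–227 and the button at 233. The finger midpoint is about 3 mm off, away from the button, so I'll shift and close.

```bash
python3 -m pendant '0 -0.12 0.06 0 0 0;0 0 0 0 0 0;0 0 0 0 0 0'
python3 -m pendant '0 0 0 0 0 0;0 0 0 0 0 0;0 0 0 0 0 0;0 0 0 0 0 0;0 0 0 0 0 0;0 0 0 0 0 0;0 0 0 0 0 0;0 0 0 0 0 0' 1 45
```

```text
t: 11.62
position: [0.5209, 0.0613, 0.1436]
tool_rot: [[-0.374, 0.927, 0.001], [0.927, 0.374, 0.0], [-0.0, 0.001, -1.0]]
force: [-0.4, 0.2, -0.4]
grip_width: 0.0599
t: 12.28
position: [0.521, 0.0615, 0.1434]
tool_rot: [[-0.375, 0.927, 0.001], [0.927, 0.375, 0.0], [-0.0, 0.001, -1.0]]
force: [0.5, -1.1, 5.7]
grip_width: 0.0293
```

The width of about 30 mm means the button is pressed (36 mm if it were out), and the lateral force is small. Lifting.

```bash
python3 -m pendant '0 0 -0.2 0 0 0;0 0 -0.3 0 0 0;0 0 -0.3 0 0 0;0 0 0 0 0 0'
python3 -m pendant '0 0 -0.4 0 0 0;0 0 -0.4 0 0 0;0 0 -0.4 0 0 0;0 0 -0.4 0 0 0;0 0 0 0 0 0;0 0 0 0 0 0'
```

```text
t: 12.62
position: [0.5209, 0.0615, 0.1644]
tool_rot: [[-0.375, 0.927, 0.001], [0.927, 0.375, 0.0], [-0.0, 0.001, -1.0]]
force: [2.0, 1.0, -1.5]
grip_width: 0.0292
t: 13.12
position: [0.5208, 0.0614, 0.2033]
tool_rot: [[-0.375, 0.927, 0.001], [0.927, 0.375, 0.0], [-0.0, 0.001, -1.0]]
force: [3.0, 0.7, -2.1]
grip_width: 0.0294
```

```bash
python3 -m pendant '0 0 -0.3 0 0 0;0 0 -0.3 0 0 0;0 0 -0.3 0 0 0;0 0 0 0 0 0;0 0 0 0 0 0'
python3 -m pendant '0 0 -0.3 0 0 0;0 0 -0.3 0 0 0;0 0 -0.3 0 0 0;0 0 -0.3 0 0 0;0 0 0 0 0 0;0 0 0 0 0 0'
python3 -m pendant '0 0 -0.2 0 0 0;0 0 0 0 0 0;0 0 0 0 0 0'
```

```text
t: 13.53
position: [0.5208, 0.0615, 0.2253]
tool_rot: [[-0.375, 0.927, 0.0], [0.927, 0.375, 0.0], [0.0, 0.0, -1.0]]
force: [3.5, 1.1, -1.3]
grip_width: 0.0301
t: 14.03
position: [0.5208, 0.0614, 0.2553]
tool_rot: [[-0.375, 0.927, 0.0], [0.927, 0.375, 0.0], [0.0, 0.0, -1.0]]
force: [4.5, 1.3, -3.0]
grip_width: 0.0297
t: 14.28
position: [0.5207, 0.0614, 0.2603]
tool_rot: [[-0.375, 0.927, -0.0], [0.927, 0.375, 0.0], [0.0, -0.0, -1.0]]
force: [3.6, 1.2, -2.7]
grip_width: 0.03
```

```bash
python3 -m pendant '0 0 -0.15 0 0 0;0 0 0 0 0 0;0 0 0 0 0 0'
python3 -m pendant '0 0 -0.1 0 0 0;0 0 0 0 0 0;0 0 0 0 0 0'
python3 - <<'E'
from h import *
i=manip.get_image("side");j=manip.get_image("scene")
cv2.imwrite("pics/g8.png",np.hstack([cv2.resize(i[60:260,120:300],(400,444),interpolation=2),cv2.resize(j[60:260,210:390],(400,444),interpolation=2)])[:,:,::-1])
for n in("scene","side"):
    print(n,[(d["xy"],d["conf"]) for d in manip.mark_of(n,"head_grip")[:1]],proj(manip.camera_params(n),np.array([.521,.0614,.262])))
E
```

```text
t: 14.53
position: [0.5207, 0.0614, 0.2636]
tool_rot: [[-0.375, 0.927, -0.0], [0.927, 0.375, 0.0], [0.0, -0.0, -1.0]]
force: [6.1, 1.8, -6.0]
grip_width: 0.0293
t: 14.78
position: [0.5202, 0.0613, 0.2639]
tool_rot: [[-0.375, 0.927, -0.003], [0.927, 0.375, -0.0], [0.001, -0.003, -1.0]]
force: [9.6, 2.1, -21.9]
grip_width: 0.0294
scene [([297.5, 118.8], 0.93)] [299.49348346 122.87459141]
side [([202.6, 120.5], 0.97)] [204.80498944 118.93802349]
```

View pics/g8.png

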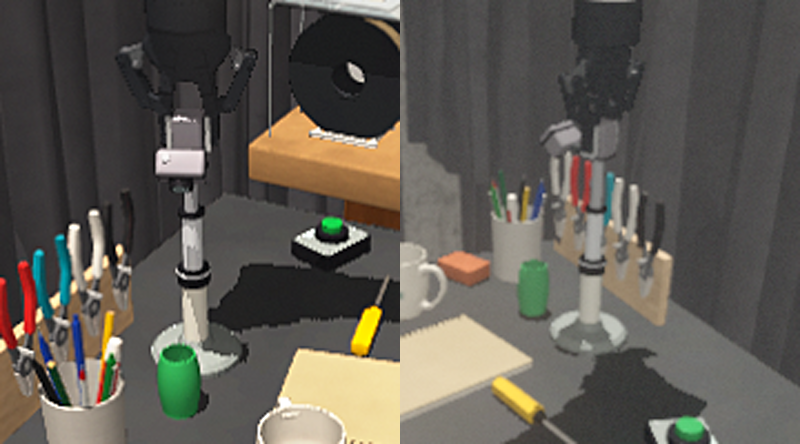

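The hard stop is reached: both tubes are drawn out, the head is up 120 mm, the force jumped to 22 N, the vase is standing and the timer button is up. I'll let it settle and hand in.

```bash
python3 -m pendant '0 0 0 0 0 0;0 0 0 0 0 0;0 0 0 0 0 0;0 0 0 0 0 0;0 0 0 0 0 0;0 0 0 0 0 0' && python3 -c "
from bench import manip
print(manip.hand_in())"
```

```text
t: 15.48
position: [0.5202, 0.0613, 0.2639]
tool_rot: [[-0.375, 0.927, -0.003], [0.927, 0.375, -0.0], [0.001, -0.003, -1.0]]
force: [9.0, 3.0, -20.9]
grip_width: 0.0298
the job is handed in; nothing more can be done
None
```

I took the photo and raised the mast to its second stop, then handed in at 15.5 s of the 48 s allowed, still holding the grip block. The hand-in gives no verdict, and I could not read any of the joint values directly.

- **Timer button:** My first press landed about 6–7 mm off-centre, so I re-centred and pressed again. The second press ended on a firm stop at 59 N, and the spring force fell away as I lifted. The last picture shows the button up.
- **Release and lift:** I gripped the block across the orange button. The fingers closed to about 30 mm, against 36 mm with the button out, so it was pressed in. I then lifted in steps.
- **Second stop:** The tool rose 120 mm and stopped dead at z = 0.264 m, with the pull jumping to about 21 N. The last picture shows both tubes drawn out.
- **Surroundings:** The vase is standing. It and the other things nearby looked undisturbed by eye, but I did not measure their positions again.

**Readings that disagreed:**
- Pull between the two stops read about 3 N, where 8–9 N was expected. I took it with the arm at rest between steps.
- A side force of about 9 N remained at the end. I think it comes from a small misalignment between the gripper and the mast.

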